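# Back a vial carousel up by one ratchet notch

## Task

The autosampler's vial carousel was fed one notch too far. With a fingertip, swing its ratchet pawl up and over by the thumb lug until it stays up by itself, gently push the wheel backward (counter-clockwise seen from above) by one notch, then tip the pawl back down so that it drops fully into that notch. Leave the bottle, the beaker and the vial rack where they stand, and finish clear of everything.

Things in the scene. Friction and masses are not known exactly. Their poses are not given: they have to be found in the camera images.
- carousel: Vial carousel fixed to the bench: dark round base, radius 120 mm, 30 mm high, with a low square foot at its own -y side. Origin on the wheel's upright axis at bench height; own z up. Its aluminium wheel is a disc, radius 105 mm, top at z 52 mm. All z and 'own' x, y values below are in this frame. On the disc: hub, radius 22, top z 58 mm; 10 vial caps, radius 6, at radius 40, top z 57 mm.
- wheel (a joint): Wheel angle (rad), counter-clockwise from above (backward) positive; starts within 0.05 of 0. One notch is 0.628. With the pawl down it is blocked backward at about +0.10 and not blocked forward. Rubbing holds it where it is left (about 2 N at a paddle to turn it; it does not coast). The nose fits fully into the next notch from about 0.52 to 0.71; aim for 0.60 to 0.65.
- rim (a point): Fixed point on the carousel at own x 0, y -95, z 52 mm: the wheel's rim, where the pawl works. The rim carries 10 ratchet teeth, 36 degrees apart, radius 85 to 105 mm, top z 64 mm, each with a steep face on its counter-clockwise side and a ramp 22 mm long on its clockwise side.
- pawl_hinge (a point): Pawl hinge, own x 55, y -96, z 72 mm; its line runs along own y. The pawl is a rigid steel L. Its arm (own y -96, 16 mm wide, 6 thick) points from the hinge to own -x, 62 mm long, with a nose at its end going down 18 mm into a notch. Its thumb lug stands up from the same hinge line farther out (own y -134). Under the lug is a bracket post 18 x 34 mm, top z 62 mm; the space above is free.
- pawl (a joint): Pawl angle (rad). 0: down, arm level, nose in a notch. Pushing the lug toward own +x raises the nose; stop at 1.45: arm upright, lug lying toward own +x. Nearly free hinge, 0.12 kg, under 1 N at the lug. Its weight drops it back down from below about 0.75, and over to the 1.45 stop, where it stays, from above about 0.95. To lower it push the upright arm to own -x until it falls.
- pawl_lug (a point): Middle of the top edge of the thumb lug, a plate 26 mm wide (along own y), 6 mm thick (along own x), 45 mm high from the hinge line; own x 55, y -134, z 117 mm when the pawl is down. Moves with the pawl. Between the arm's outer side and the lug's inner side there are 17 mm along own y.
- pawl_nose (a point): Lower front edge of the pawl's nose, 62 mm from the hinge (own x -7, y -96, z 54 mm when down). The nose is 10 mm long and 16 mm wide. Moves with the pawl.
- paddle0 (a point): Middle of the top of one upright paddle on the wheel: a flat plate set along the radius, 30 mm long (radius 53 to 83 mm), 8 mm thick, from the disc at z 52 mm up to z 95 mm. The five are alike, 72 degrees apart, and turn with the wheel. With the wheel at 0 this one is 72 degrees counter-clockwise from the carousel's own +x.
- paddle1 (a point): Middle of the top of one upright paddle on the wheel: a flat plate set along the radius, 30 mm long (radius 53 to 83 mm), 8 mm thick, from the disc at z 52 mm up to z 95 mm. The five are alike, 72 degrees apart, and turn with the wheel. With the wheel at 0 this one is 144 degrees counter-clockwise from the carousel's own +x.
- paddle2 (a point): Middle of the top of one upright paddle on the wheel: a flat plate set along the radius, 30 mm long (radius 53 to 83 mm), 8 mm thick, from the disc at z 52 mm up to z 95 mm. The five are alike, 72 degrees apart, and turn with the wheel. With the wheel at 0 this one is 216 degrees counter-clockwise from the carousel's own +x.
- paddle3 (a point): Middle of the top of one upright paddle on the wheel: a flat plate set along the radius, 30 mm long (radius 53 to 83 mm), 8 mm thick, from the disc at z 52 mm up to z 95 mm. The five are alike, 72 degrees apart, and turn with the wheel. With the wheel at 0 this one is 288 degrees counter-clockwise from the carousel's own +x.
- paddle4 (a point): Middle of the top of one upright paddle on the wheel: a flat plate set along the radius, 30 mm long (radius 53 to 83 mm), 8 mm thick, from the disc at z 52 mm up to z 95 mm. The five are alike, 72 degrees apart, and turn with the wheel. With the wheel at 0 this one is 0 degrees counter-clockwise from the carousel's own +x.
- bottle: Bystander: small amber bottle with a red cap, loose, radius 28 mm, 110 mm high; origin at its foot.
- beaker: Bystander: glass beaker, loose, radius 32 mm, 85 mm high; origin at its foot.
- rack: Bystander: blue block of capped vials, loose, 75 x 120 mm, 44 mm high; origin under its middle.

How it is judged:
By the outcome, as a careful person would: the job done as asked, in the order asked, and still so for the second after the job is handed in, with the robot touching nothing.
It also fails if it takes over 51 s, if anything falls off the work surface, if the arm or the gripper's body presses on something with over 40 N, if the wrist force passes 120 N, or if a joint passes its speed limit or range.

## Robot

A 6-joint arm with a two-finger parallel gripper is mounted at the origin on the work surface. World frame = base frame: x ahead of the robot, y to its left, z up, the work surface at z = 0. Lengths are in m, angles in rad, forces in N, time in s.
With the tool pointing down it reaches from about 0.375 to 0.825 m from the base axis. Payload 5.5 kg.
Tool frame: the origin (TCP) lies at the very end of the fingers, on their centre line; the grasp point (between the pads) lies 19 mm behind it (ctrl.hold_point_z is the z of the grasp point in the tool frame, in m); z points along the fingers, y is the line along which they close (so a half turn about z gives the same grasp; the last joint's range is limited). The gripper opens to 85 mm and grips with 20 to 120 N. Pads are 22 mm wide; open, the fingers measure 114 mm over their backs; the gripper's body (76 mm by 85 mm) begins 54 mm behind the grasp point. The pads swing forward as they close: fully open they stand 13 mm farther back than shut.
Start: joints at [-1.341, 0.314, -0.047, 1.21, 0, 1.571], TCP at [0.137, -0.584, 0.205] pointing down, gripper open.
Joint ranges: [-2.67, 2.67], [-0.69, 1.73], [-1.03, 1.25], [-2.08, 2.16], [-1.42, 1.45], [-3.14, 3.14]. Speed limits (rad/s): [2.39, 2.39, 3.01, 3.14, 3.14, 3.14].

## Interface

Orientations are given as a 3x3 rotation matrix whose columns are the frame's x, y, z axes.
In Python, from station import ctrl, viewer, finder gives the robot as it stands.
- The arm moves only by the tool drive_tool, never from a script. Its argument "plan" is a list of rows, each an object with "delta_rot": the turn, a rotation vector about the tool's x, y, z in fractions of the full range, 1 being 2 rad, a list of three; "travel": the shift along the tool's x, y, z in a scale on which 1.0 is 25 cm, a list of three; "gripper": the finger opening in cm, from 0 to 8.54. In form: [{"delta_rot": [wx, wy, wz], "travel": [dx, dy, dz], "gripper": gripper}, ...]. A call has exactly 5 rows; each row is the pose to reach, as a shift and turn from the pose commanded when the call began, along the tool's axes at that moment; what a row does not reach only later rows make up. A row lasts 1/10 s, in which the tool goes at most 50 mm and 8.59 degrees, less where a joint would pass 70% of its speed; a pose out of reach is approached as far as the arm can. A call with a gripper value outside its range is refused whole. The fingers move at their own pace and stop on an object; the grip force is fixed at half the most. Time passes only in rows, so rows that repeat a pose let the fingers close, or fill a call up. It gives the time, the measured TCP pose, the force, the opening and the grip force at its end, in the units of the state.
- ctrl.get_state(): the state, without advancing time (a new reading comes with each control period).
- viewer.read_camera(name): name is "scene" or "top" or "wrist"; returns a dict with "img" (420x560x3 uint8, blue, green, red), "range_z" (420x560 float32, m along the optical axis (not along the pixel's ray), 0 where there is no reading), "intrinsics" (3x3 intrinsics, pixels), "R" (3x3) and "t" (3): a world point X has camera coordinates R X + t; the wrist camera has in their place "mount" (4x4, takes a point from camera to tool coordinates, whose origin is the TCP and whose axes are the flange's). Camera axes: x right, y down, z forward; pixel columns grow to the right and rows downward; lengths in m; the calibration is good to about 2 mm. A picture is of the moment at which its call begins: read the wrist's pose just before it.
- ctrl.close_job(): hands the job in; it is judged then, once.
Trained networks look in the newest picture that a camera, given by its name, has taken for a name from the list of things; names that differ only in an ending like _2 or _b are one class to them, and where a whole thing is asked for, a point or a joint stands for the part that bears it (a point fixed in the world has none). Each returns a list of dicts, best first, with "confidence" (0 to 1); they miss things now and then, are a little off and sometimes report something else, mostly with a low value. They report only what shows in the picture. A call takes as long as a camera call.
- finder.look_for(camera, target): "bbox" ([left, top, width, height] in pixels, round what is visible of it).
- finder.place_of(camera, target): "position" ([row, column] in pixels: a listed point, or the origin of a listed thing).
The state is a dict: "time": time; "joint_pos": joint angles; "dq": joint speeds; "effort": joint torques, N m; "position": TCP position; "eef_rot": TCP orientation; "ft_force": force on the tool from outside, world axes, zero at the start; "torque": the same for the moment, N m; "finger_gap": finger opening in m; "grasp_force": force on a finger pad.
Only numpy, scipy, OpenCV 4.12 (cv2) and the standard library are available. Lean on these libraries where they do the work, as an engineer would, in place of code of your own. Each camera call takes 0.05 s, during which the arm holds its last target. There are 200 camera calls.

## Working session

There is one attempt and no reset: what is moved stays moved. The work goes in short steps, Python scripts to look and compute and a tool call to move; the robot and the scene stay as the last step left them, time stands still between calls to the robot, and variables do not carry over. Pictures are saved under pics/ and viewed, at most 10 in all, crops included, and the job is handed in when it is done.

Besides the shell and the picture viewer there is one more tool, called after "Request:" as a command line: name --argument value ..., lists and objects as JSON in quotes. drive_tool: Moves the arm, as the interface text tells. Its arguments: {"type":"object","properties":{"plan":{"type":"array"}},"required":["plan"]}

```bash
ls; mkdir -p pics; cat > h.py <<'E'
import numpy as np, cv2
from station import ctrl, viewer, finder
def cam(n):
    s=ctrl.get_state(); c=viewer.read_camera(n)
    if n=="wrist":
        M=np.array(c["mount"]); Rt=np.array(s["eef_rot"]); p=np.array(s["position"])
        Rc=Rt@M[:3,:3]; o=Rt@M[:3,3]+p
        c["Rc"],c["o"]=Rc,o
    else:
        c["Rc"]=np.array(c["R"]).T; c["o"]=-c["Rc"]@np.array(c["t"])
    return c
def ray(c,rc):
    K=np.array(c["intrinsics"]); d=np.linalg.inv(K)@[rc[1],rc[0],1]
    return c["o"],c["Rc"]@d
def deproj(c,rc):
    r,q=int(round(rc[0])),int(round(rc[1])); z=c["range_z"][r,q]; o,d=ray(c,rc); return o+d*z
def onz(c,rc,z):
    o,d=ray(c,rc); return o+d*(z-o[2])/d[2]
def tri(rs):
    A=0;b=0
    for o,d in rs:
        d=d/np.linalg.norm(d);P=np.eye(3)-np.outer(d,d);A=A+P;b=b+P@o
    return np.linalg.solve(A,b)
E
python3 - <<'E'
from h import *
np.set_printoptions(precision=4,suppress=True)
s=ctrl.get_state(); print(s["time"],s["position"],s["eef_rot"],s["finger_gap"],s["ft_force"])
for n in ["scene","top"]:
    c=cam(n); cv2.imwrite(f"pics/{n}0.png",c["img"]); print(n,c["o"])
    for t in ["carousel","rim","pawl_hinge","pawl_lug","pawl_nose","paddle0","paddle1","paddle2","paddle3","paddle4","bottle","beaker","rack"]:
        for f in finder.place_of(n,t)[:2]:
            print(t,np.round(f["position"],1),round(f["confidence"],2),deproj(c,np.clip(f["position"],0,[419,559])))
E
```

```text
pics
0.0 [ 0.1365 -0.5836  0.2042] [[ 0.9737  0.2277 -0.0004]
 [ 0.2277 -0.9737  0.0016]
 [-0.     -0.0017 -1.    ]] 0.08524714639838 [ 0.4649 -0.5629  0.2495]
scene [ 1.3615 -0.8931  1.0181]
carousel [212.4 297.9] 0.71 [0.6023 0.043  0.053 ]
rim [213.4 280. ] 0.86 [ 0.5853 -0.0152  0.0753]
rim [196.  319.3] 0.35 [0.6337 0.0988 0.0959]
pawl_hinge [217.  291.9] 0.64 [ 0.6239 -0.0094  0.0796]
pawl_lug [211.4 284.8] 0.48 [ 0.6255 -0.0413  0.1193]
pawl_nose [208.2 272.7] 0.71 [0.543  0.001  0.0621]
pawl_nose [201.9 292.8] 0.62 [0.589  0.0352 0.0887]
paddle0 [203.8 292.2] 0.96 [0.5929 0.028  0.088 ]
paddle0 [199.1 317.8] 0.68 [0.6321 0.0946 0.0865]
paddle1 [203.8 292.2] 0.96 [0.5929 0.028  0.088 ]
paddle1 [199.1 317.8] 0.68 [0.6321 0.0946 0.0865]
paddle2 [203.8 292.2] 0.96 [0.5929 0.028  0.088 ]
paddle2 [199.1 317.8] 0.68 [0.6321 0.0946 0.0865]
paddle3 [203.8 292.2] 0.96 [0.5929 0.028  0.088 ]
paddle3 [199.1 317.8] 0.68 [0.6321 0.0946 0.0865]
paddle4 [203.8 292.2] 0.96 [0.5929 0.028  0.088 ]
paddle4 [199.1 317.8] 0.68 [0.6321 0.0946 0.0865]
bottle [175.1 370.4] 0.62 [0.6242 0.3851 0.015 ]
[... 388 characters left out ...]
97]
paddle0 [227.5 220.1] 0.95 [0.5098 0.1367 0.0941]
paddle0 [196.3 259. ] 0.94 [0.605  0.0311 0.0489]
paddle1 [227.5 220.1] 0.95 [0.5098 0.1367 0.0941]
paddle1 [196.3 259. ] 0.94 [0.605  0.0311 0.0489]
paddle2 [227.5 220.1] 0.95 [0.5098 0.1367 0.0941]
paddle2 [196.3 259. ] 0.94 [0.605  0.0311 0.0489]
paddle3 [227.5 220.1] 0.95 [0.5098 0.1367 0.0941]
paddle3 [196.3 259. ] 0.94 [0.605  0.0311 0.0489]
paddle4 [227.5 220.1] 0.95 [0.5098 0.1367 0.0941]
paddle4 [196.3 259. ] 0.94 [0.605  0.0311 0.0489]
bottle [195.6 134.8] 0.86 [0.6065 0.3859 0.063 ]
bottle [196.3 259.3] 0.54 [0.605  0.0302 0.0489]
beaker [203.1 411.9] 0.69 [ 0.5781 -0.4076  0.0745]
rack [249.3 127.6] 0.73 [0.455  0.4112 0.0308]
```

```bash
python3 - <<'E'
import cv2,numpy as np
a=cv2.resize(cv2.imread("pics/top0.png")[150:270,180:330],None,fx=4,fy=4,interpolation=cv2.INTER_CUBIC)
cv2.imwrite("pics/a.png",a)
E
```

```text
(no output)
```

View pics/a.png

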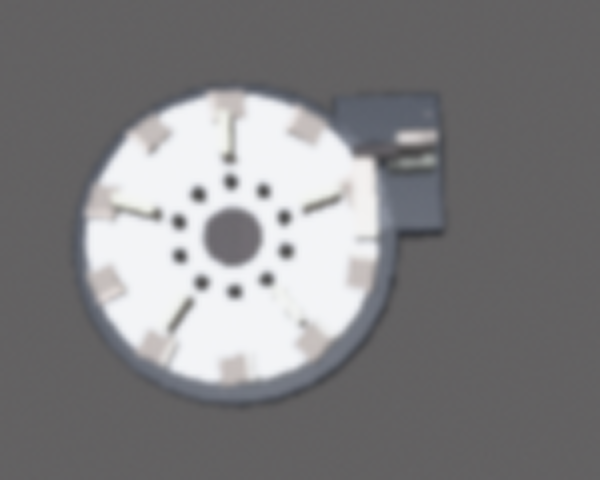

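View pics/scene0.png

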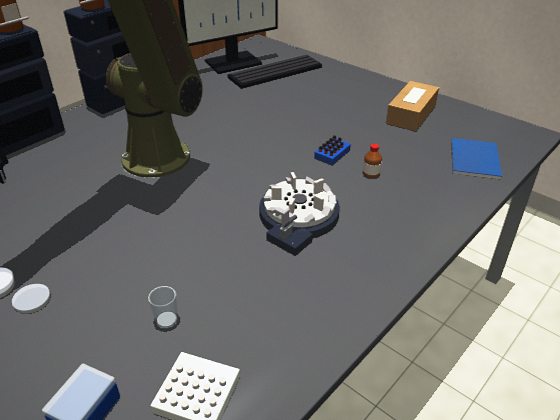

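Units first: shifts go in shares of 25 cm and turns go in shares of 2 rad. So 18 cm is 0.72, 3.6 cm is 0.144, 13.2 degrees is 0.1152.

Request:
drive_tool --plan '[{"delta_rot":[0,0,0.0262],"travel":[0.144,-0.128,-0.032],"gripper":0},{"delta_rot":[0,0,0.0524],"travel":[0.288,-0.256,-0.064],"gripper":0},{"delta_rot":[0,0,0.0785],"travel":[0.432,-0.384,-0.096],"gripper":0},{"delta_rot":[0,0,0.1047],"travel":[0.576,-0.512,-0.128],"gripper":0},{"delta_rot":[0,0,0.1152],"travel":[0.72,-0.64,-0.16],"gripper":0}]'

```text
time: 1.9
position: [0.2762, -0.3859, 0.2456]
eef_rot: [[1.0, -0.003, 0.0], [-0.003, -1.0, -0.0], [0.0, 0.0, -1.0]]
ft_force: [0.7, -0.1, -0.7]
finger_gap: 0.0125
grasp_force: 0.0
```

In the tool's units: -17 cm is -0.68, -13.6 cm is -0.544.

Request:
drive_tool --plan '[{"delta_rot":[0,0,0],"travel":[0.092,-0.136,-0.032],"gripper":0},{"delta_rot":[0,0,0],"travel":[0.184,-0.272,-0.064],"gripper":0},{"delta_rot":[0,0,0],"travel":[0.276,-0.408,-0.096],"gripper":0},{"delta_rot":[0,0,0],"travel":[0.368,-0.544,-0.128],"gripper":0},{"delta_rot":[0,0,0],"travel":[0.448,-0.68,-0.16],"gripper":0}]'

```text
time: 2.4
position: [0.3885, -0.216, 0.2857]
eef_rot: [[1.0, -0.0, 0.001], [-0.0, -1.0, -0.0], [0.001, 0.0, -1.0]]
ft_force: [0.1, -0.7, 0.2]
finger_gap: -0.0001
grasp_force: 0.0
```

In the tool's units: -17 cm is -0.68, -2.4 cm is -0.096.

Request:
drive_tool --plan '[{"delta_rot":[0,0,0],"travel":[0.092,-0.136,-0.032],"gripper":0},{"delta_rot":[0,0,0],"travel":[0.184,-0.272,-0.064],"gripper":0},{"delta_rot":[0,0,0],"travel":[0.276,-0.408,-0.096],"gripper":0},{"delta_rot":[0,0,0],"travel":[0.368,-0.544,-0.128],"gripper":0},{"delta_rot":[0,0,0],"travel":[0.448,-0.68,-0.16],"gripper":0}]'

```text
time: 2.9
position: [0.5006, -0.0459, 0.3256]
eef_rot: [[1.0, -0.0, 0.001], [-0.0, -1.0, -0.0], [0.001, 0.0, -1.0]]
ft_force: [0.6, -0.6, -0.4]
finger_gap: 0.0002
grasp_force: 0.0
```

```bash
cat > look.py <<'E'
import sys
from h import *
np.set_printoptions(precision=4,suppress=True)
s=ctrl.get_state(); print(s["time"],s["position"],np.array(s["eef_rot"]).ravel(),s["finger_gap"])
c=cam("wrist"); cv2.imwrite(f"pics/{sys.argv[1]}.png",c["img"]); print(c["o"],c["Rc"][:,2])
for t in ["carousel","rim","pawl_hinge","pawl_lug","pawl_nose","paddle0"]:
    for f in finder.place_of("wrist",t)[:5]:
        print(t,np.round(f["position"],1),round(f["confidence"],2),deproj(c,np.clip(f["position"],0,[419,559])))
np.savez(f"pics/{sys.argv[1]}.npz",**c)
E
python3 look.py w1
```

```text
2.9 [ 0.5006 -0.0459  0.3256] [ 1.     -0.0002  0.0006 -0.0002 -1.     -0.0002  0.0006  0.0002 -1.    ] 0.00023960336957061648
[ 0.5703 -0.0461  0.4942] [-0.2739  0.0006 -0.9618]
carousel [108.3 180.9] 0.64 [0.5694 0.0771 0.0579]
rim [106.6 247.6] 0.71 [ 0.5713 -0.0054  0.0761]
pawl_hinge [ 56.3 244.7] 0.56 [ 0.6252 -0.0038  0.0766]
pawl_lug [ 46.9 274.4] 0.76 [ 0.6276 -0.0379  0.1227]
pawl_nose [110.8 242.9] 0.84 [0.5666 0.0003 0.0748]
paddle0 [90.7 95.9] 0.77 [0.5881 0.1584 0.0944]
paddle0 [158.  133.1] 0.68 [0.5145 0.1261 0.095 ]
paddle0 [ 89.5 214.1] 0.68 [0.5892 0.0288 0.0949]
paddle0 [ 45.5 147.7] 0.64 [0.6335 0.0969 0.0941]
paddle0 [156.  197.8] 0.59 [0.5167 0.0515 0.0951]
```

View pics/w1.png

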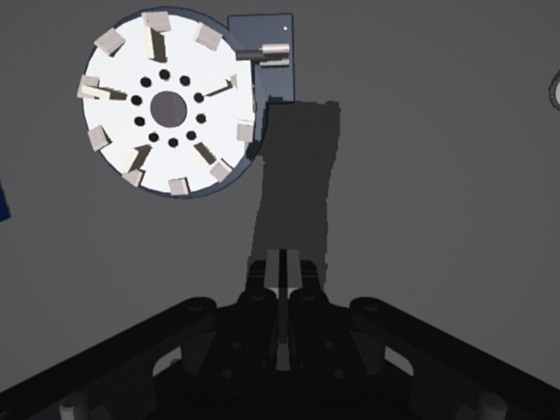

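In the tool's units: 8 cm is 0.32, -7 cm is -0.28.

Request:
drive_tool --plan '[{"delta_rot":[0,0,0],"travel":[0.08,-0.08,0],"gripper":0},{"delta_rot":[0,0,0],"travel":[0.16,-0.16,0],"gripper":0},{"delta_rot":[0,0,0],"travel":[0.24,-0.24,0],"gripper":0},{"delta_rot":[0,0,0],"travel":[0.32,-0.28,0],"gripper":0},{"delta_rot":[0,0,0],"travel":[0.32,-0.28,0],"gripper":0}]'

```text
time: 3.75
position: [0.581, 0.0116, 0.3241]
eef_rot: [[1.0, 0.015, -0.001], [0.015, -1.0, 0.009], [-0.001, -0.009, -1.0]]
ft_force: [0.3, 0.6, 0.1]
finger_gap: -0.0004
grasp_force: 0.0
```

```bash
python3 look.py w2; python3 - <<'E'
from h import *
c=np.load("pics/w2.npz"); K=c["intrinsics"]; z=c["range_z"]
v,u=np.mgrid[:420,:560]; P=np.stack([u,v,np.ones_like(u)],-1)@np.linalg.inv(K).T*z[...,None]
X=P@c["Rc"].T+c["o"]
rel=X-[0.568,0.092,0]
ok=(z>0)&(np.hypot(rel[...,0],rel[...,1])<.2)&(v<300)
for lo,hi in [(.005,.02),(.02,.04),(.066,.08),(.1,.13)]:
    m=ok&(X[...,2]>lo)&(X[...,2]<hi)
    if m.sum()<5: print(lo,m.sum()); continue
    q=X[m]; print(lo,m.sum(),q.min(0),q.max(0),q.mean(0))
m=ok&(X[...,2]>.104)&(X[...,2]<.13); print("lugtop",cv2.minAreaRect((X[m][:,:2]*1000).astype(np.float32)))
# disc rim: height 46..53 outer circle
m=ok&(abs(X[...,2]-.052)<.004); q=X[m][:,:2]
(cx,cy),r=cv2.minEnclosingCircle((q*1000).astype(np.float32)); print("disc",cx,cy,r)
m=ok&(abs(X[...,2]-.095)<.004); lab=cv2.connectedComponents(m.astype(np.uint8))
for i in range(1,lab[0]):
    a=lab[1]==i
    if a.sum()>15: print(a.sum(),X[a].mean(0),cv2.minAreaRect((X[a][:,:2]*1000).astype(np.float32)))
E
```

```text
3.75 [0.581  0.0116 0.3241] [ 0.9999  0.0155 -0.0008  0.0155 -0.9998  0.0092 -0.0007 -0.0092 -1.    ] -0.00037141713832653986
[0.651  0.0109 0.4927] [-0.2752  0.0053 -0.9614]
rim [176.7 298. ] 0.94 [ 0.5693 -0.0051  0.0752]
pawl_hinge [127.1 297.8] 0.65 [ 0.6285 -0.0032  0.0758]
pawl_lug [131.6 334.1] 0.95 [ 0.6269 -0.0398  0.1212]
pawl_lug [165.8 228.9] 0.58 [0.5784 0.0819 0.0577]
pawl_nose [174.2 295.6] 0.92 [ 0.5722 -0.0021  0.0744]
paddle0 [122.6 209.7] 0.95 [0.6328 0.0961 0.0943]
paddle0 [163.7 159.2] 0.93 [0.5857 0.1565 0.0948]
paddle0 [224.1 252.6] 0.88 [0.514  0.049  0.0951]
paddle0 [224.1 188. ] 0.64 [0.5126 0.1275 0.0951]
paddle0 [162.8 273.3] 0.62 [0.5823 0.026  0.0525]
0.005 0
0.02 5891 [ 0.44902694 -0.06059369  0.02542039] [0.68737651 0.21227666 0.03991192] [0.62412433 0.02071796 0.02980561]
0.066 1274 [ 0.49944164 -0.05099866  0.06602532] [0.65080341 0.18633438 0.07992541] [0.59795451 0.01794897 0.07488601]
0.1 237 [ 0.62269386 -0.05165513  0.10193267] [ 0.6316435  -0.02550288  0.12256332] [ 0.62735652 -0.03802903  0.11924715]
lugtop ((627.2869262695312, -38.57280349731445), (8.589397430419922, 26.02692222595215), 1.335628867149353)
disc 582.6602783203125 70.66466522216797 133.7073211669922
220 [0.6361207  0.09607502 0.09481369] ((636.0014038085938, 96.30419921875), (29.53989028930664, 8.350519180297852), 1.999690294265747)
190 [0.59213615 0.02970377 0.09482431] ((591.88525390625, 29.826171875), (8.006434440612793, 29.86566925048828), 20.33008575439453)
208 [0.58679852 0.15871909 0.09479177] ((586.59423828125, 159.0207977294922), (30.70873260498047, 8.61306381225586), 74.55977630615234)
164 [0.51234588 0.13054525 0.09491571] ((511.6306457519531, 131.09844970703125), (7.973438739776611, 30.662612915039062), 56.20991516113281)
176 [0.51554052 0.05131123 0.09472957] ((514.8607788085938, 51.20957946777344), (30.220895767211914, 8.222759246826172), 39.180946350097656)
```

View pics/w2.png

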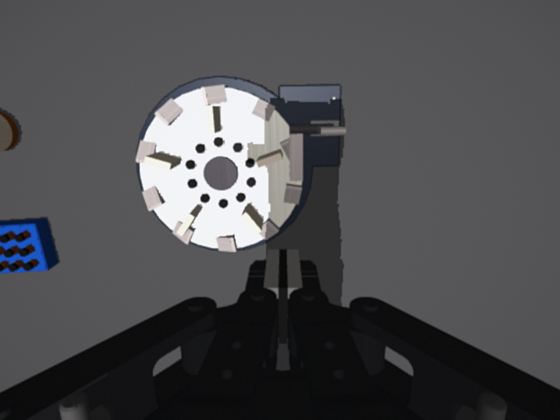

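```bash
cat > st.py <<'E'
from h import *
s=ctrl.get_state(); print(round(s["time"],2),np.round(s["position"],4),np.round(s["eef_rot"],4).tolist(),np.round(s["joint_pos"],3),np.round(s["ft_force"],1))
E
python3 st.py
```

```text
4.1 [0.5793 0.0116 0.3256] [[0.9999, 0.0155, 0.0002], [0.0155, -0.9998, 0.0091], [0.0003, -0.0091, -1.0]] [0.014 0.258 0.149 1.462 0.009 3.141] [-0. -0.  0.]
```

In the tool's units: 12 cm is 0.48, 5.4 cm is 0.216, -8.4 degrees is -0.0733.

Request:
drive_tool --plan '[{"delta_rot":[0,0,-0.0733],"travel":[0.008,0.044,0.096],"gripper":0},{"delta_rot":[0,0,-0.1466],"travel":[0.016,0.088,0.192],"gripper":0},{"delta_rot":[0,0,-0.2199],"travel":[0.024,0.132,0.288],"gripper":0},{"delta_rot":[0,0,-0.2932],"travel":[0.032,0.176,0.384],"gripper":0},{"delta_rot":[0,0,-0.3665],"travel":[0.04,0.216,0.48],"gripper":0}]'

```text
time: 4.6
position: [0.5904, -0.0412, 0.2041]
eef_rot: [[0.728, 0.685, 0.0], [0.685, -0.728, 0.009], [0.007, -0.006, -1.0]]
ft_force: [-0.7, 0.5, 0.7]
finger_gap: -0.0002
grasp_force: 0.0
```

In the tool's units: -42 degrees is -0.3665.

Request:
drive_tool --plan '[{"delta_rot":[0,0,-0.0733],"travel":[0,0,0],"gripper":0},{"delta_rot":[0,0,-0.1466],"travel":[0,0,0],"gripper":0},{"delta_rot":[0,0,-0.2199],"travel":[0,0,0],"gripper":0},{"delta_rot":[0,0,-0.2932],"travel":[0,0,0],"gripper":0},{"delta_rot":[0,0,-0.3665],"travel":[0,0,0],"gripper":0}]'

```text
time: 5.1
position: [0.5904, -0.0407, 0.205]
eef_rot: [[0.083, 0.997, 0.0], [0.997, -0.083, 0.009], [0.009, -0.001, -1.0]]
ft_force: [-0.3, -0.7, -0.3]
finger_gap: 0.0001
grasp_force: 0.0
```

In the tool's units: -7 degrees is -0.0611.

Request:
drive_tool --plan '[{"delta_rot":[0,0,-0.0611],"travel":[0,0,0],"gripper":0},{"delta_rot":[0,0,-0.0611],"travel":[0,0,0],"gripper":0},{"delta_rot":[0,0,-0.0611],"travel":[0,0,0],"gripper":0},{"delta_rot":[0,0,-0.0611],"travel":[0,0,0],"gripper":0},{"delta_rot":[0,0,-0.0611],"travel":[0,0,0],"gripper":0}]'

```text
time: 5.6
position: [0.5907, -0.0405, 0.2047]
eef_rot: [[-0.033, 0.999, -0.0], [0.999, 0.033, 0.009], [0.009, 0.0, -1.0]]
ft_force: [1.0, 0.4, 0.8]
finger_gap: -0.0002
grasp_force: 0.0
```

```bash
python3 look.py w3
```

```text
5.6 [ 0.5907 -0.0405  0.2047] [-0.0326  0.9995 -0.0002  0.9994  0.0326  0.0092  0.0092  0.0001 -1.    ] -0.00019996032435192293
[0.5888 0.0271 0.3739] [ 0.0081 -0.2644 -0.9644]
carousel [ 41.3 265.4] 0.67 [0.5725 0.0828 0.0583]
rim [142.6 265.1] 0.65 [0.5746 0.0009 0.0754]
pawl_hinge [146.2 325.8] 0.56 [ 0.626  -0.0002  0.0782]
pawl_lug [200.7 331.4] 0.56 [ 0.6276 -0.037   0.1198]
pawl_lug [112.3 288.9] 0.24 [0.5936 0.0264 0.0953]
pawl_nose [143.8 254.1] 0.56 [ 0.5652 -0.0005  0.0747]
paddle0 [ 72.8 185.6] 0.9 [0.5146 0.0526 0.0947]
paddle0 [110.5 290.3] 0.79 [0.5946 0.0278 0.0942]
paddle0 [ 15.7 351.5] 0.63 [0.6365 0.0955 0.0944]
```

In the tool's units: 11.3 cm is 0.452, 10 cm is 0.4.

Request:
drive_tool --plan '[{"delta_rot":[0,0,0],"travel":[0,0,0.1],"gripper":0},{"delta_rot":[0,0,0],"travel":[0,0,0.2],"gripper":0},{"delta_rot":[0,0,0],"travel":[-0.004,0,0.3],"gripper":0},{"delta_rot":[0,0,0],"travel":[-0.004,0,0.4],"gripper":0},{"delta_rot":[0,0,0],"travel":[-0.004,0,0.452],"gripper":0}]'

```text
time: 6.45
position: [0.5893, -0.0403, 0.0894]
eef_rot: [[-0.034, 0.999, -0.003], [0.999, 0.034, 0.009], [0.01, -0.003, -1.0]]
ft_force: [0.6, 0.3, 0.2]
finger_gap: 0.0002
grasp_force: 0.0
```

Request:
drive_tool --plan '[{"delta_rot":[0,0,0],"travel":[0,0.024,0],"gripper":0},{"delta_rot":[0,0,0],"travel":[0,0.048,0],"gripper":0},{"delta_rot":[0,0,0],"travel":[0,0.068,0],"gripper":0},{"delta_rot":[0,0,0],"travel":[0,0.088,0],"gripper":0},{"delta_rot":[0,0,0],"travel":[0,0.108,0],"gripper":0}]'

```text
time: 6.95
position: [0.619, -0.0395, 0.0925]
eef_rot: [[-0.034, 0.999, 0.001], [0.999, 0.034, 0.009], [0.009, 0.002, -1.0]]
ft_force: [-0.8, -0.0, 0.3]
finger_gap: -0.0001
grasp_force: 0.0
```

Lug should now be tilted a bit; push on to own x front about +38 mm.

In the tool's units: 2.9 cm is 0.116, 2.3 cm is 0.092.

Request:
drive_tool --plan '[{"delta_rot":[0,0,0],"travel":[0,0.02,0],"gripper":0},{"delta_rot":[0,0,0],"travel":[0,0.044,0],"gripper":0},{"delta_rot":[0,0,0],"travel":[0,0.068,0],"gripper":0},{"delta_rot":[0,0,0],"travel":[0,0.092,0],"gripper":0},{"delta_rot":[0,0,0],"travel":[0,0.116,0],"gripper":0}]'

```text
time: 7.45
position: [0.6472, -0.0386, 0.0916]
eef_rot: [[-0.034, 0.999, -0.0], [0.999, 0.034, 0.009], [0.009, 0.0, -1.0]]
ft_force: [-0.7, 0.0, -0.4]
finger_gap: 0.0001
grasp_force: 0.0
```

In the tool's units: 0.7 cm is 0.028, 0.4 cm is 0.016.

Request:
drive_tool --plan '[{"delta_rot":[0,0,0],"travel":[0,0.016,0],"gripper":0},{"delta_rot":[0,0,0],"travel":[0,0.028,0],"gripper":0},{"delta_rot":[0,0,0],"travel":[0,0.028,0],"gripper":0},{"delta_rot":[0,0,0],"travel":[0,0.028,0],"gripper":0},{"delta_rot":[0,0,0],"travel":[0,0.028,0],"gripper":0}]'

```text
time: 7.95
position: [0.6535, -0.0383, 0.0916]
eef_rot: [[-0.034, 0.999, -0.0], [0.999, 0.034, 0.009], [0.009, -0.0, -1.0]]
ft_force: [0.5, -0.3, 0.9]
finger_gap: 0.0001
grasp_force: 0.0
```

```bash
python3 look.py w4; python3 - <<'E'
from h import *
for n in ["scene"]:
    c=cam(n);cv2.imwrite("pics/s4.png",cv2.resize(c["img"][160:260,240:360],None,fx=5,fy=5,interpolation=cv2.INTER_CUBIC))
E
```

```text
7.95 [ 0.6535 -0.0383  0.0916] [-0.0339  0.9994 -0.0004  0.9994  0.0339  0.0092  0.0092 -0.0001 -1.    ] 0.00014929019900154617
[0.6515 0.0293 0.2609] [ 0.0082 -0.2643 -0.9644]
carousel [  8.  162.5] 0.95 [0.5863 0.0797 0.0565]
carousel [268.9 222.5] 0.29 [ 0.6271 -0.0389  0.12  ]
carousel [160.8 134.4] 0.22 [0.5726 0.0009 0.0744]
rim [162.5 148.8] 0.83 [0.5807 0.0004 0.0757]
rim [265.2 224.9] 0.31 [ 0.6283 -0.0367  0.121 ]
pawl_hinge [169.5 235.3] 0.73 [ 0.627  -0.0017  0.076 ]
pawl_lug [262.4 225.6] 0.6 [ 0.6285 -0.0356  0.1204]
pawl_nose [160.9 136.7] 0.67 [0.5738 0.0009 0.0743]
```

View pics/s4.png

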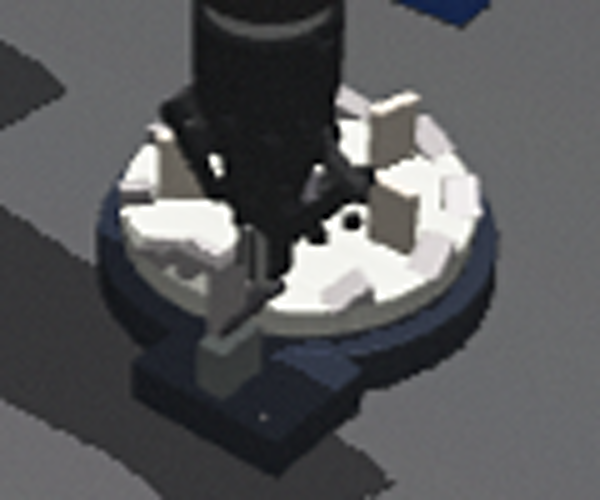

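View pics/w4.png

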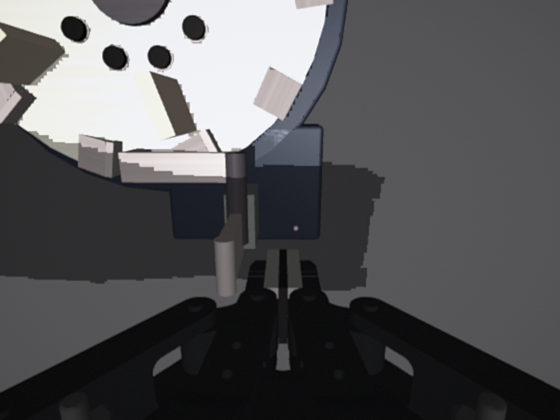

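```bash
python3 - <<'E'
from h import *
np.set_printoptions(precision=4,suppress=True)
c=np.load("pics/w4.npz"); K=c["intrinsics"]; print(K[0,0])
for rc in [(252,270),(252,283),(252,296),(260,270),(280,270),(280,297),(240,226),(270,226),(290,226),(200,236),(235,250),(200,250)]: print(rc,deproj(c,rc))
T=np.array([.6535,-.0383,.0916]); q=K@(c["Rc"].T@(T-c["o"])); print("tcp px",q[1]/q[2],q[0]/q[2])
s=cam("scene"); q=K=np.array(s["intrinsics"])@(s["Rc"].T@(T-s["o"])); print("tcp scene crop",(q[0]/q[2]-240)*5,(q[1]/q[2]-160)*5)
E
```

```text
347.00209169599225
(252, 270) [ 0.6481 -0.0279  0.1253]
(252, 283) [ 0.6535 -0.0281  0.1246]
(252, 296) [ 0.659  -0.0275  0.1254]
(260, 270) [ 0.6483 -0.0279  0.1335]
(280, 270) [ 0.6489 -0.0286  0.1489]
(280, 297) [ 0.6584 -0.0279  0.1498]
(240, 226) [ 0.6283 -0.0263  0.1173]
(270, 226) [ 0.6288 -0.039   0.1208]
(290, 226) [ 0.6287 -0.0488  0.1209]
(200, 236) [ 0.6277 -0.0181  0.0781]
(235, 250) [ 0.6339 -0.0445  0.0606]
(200, 250) [ 0.6338 -0.0219  0.0623]
tcp px 245.495613590309 282.2632822979821
tcp scene crop 266.75785891925614 316.3612341132749
```

```bash
python3 - <<'E'
from h import *
np.set_printoptions(precision=1,suppress=True)
for n in ["w1","w2","w4"]:
    c=np.load(f"pics/{n}.npz"); M=c["mount"]; K=c["intrinsics"]
    for r in (235,244,248,250,252,256,270):
        row=[]
        for q in (262,268,275,283,290,296,302):
            p=np.linalg.inv(K)@[q,r,1]*c["range_z"][r,q]; row.append(1000*(M[:3,:3]@p+M[:3,3]))
        print(n,r,[x.round(0).astype(int).tolist() for x in row])
E
```

```text
w1 235 [[-116, -31, 325], [-116, -22, 325], [-116, -12, 325], [-117, 0, 326], [-117, 11, 327], [-117, 20, 327], [-116, 29, 325]]
w1 244 [[-131, -32, 325], [-131, -22, 325], [-131, -12, 325], [-131, 0, 325], [-130, 11, 323], [-131, 20, 324], [-131, 29, 324]]
w1 248 [[-138, -32, 326], [-138, -23, 326], [-137, -12, 324], [-137, 0, 324], [-137, 11, 325], [-137, 20, 324], [-138, 30, 326]]
w1 250 [[-142, -32, 327], [11, -6, -31], [11, -3, -31], [11, 0, -31], [12, 3, -33], [11, 6, -31], [-141, 30, 325]]
w1 252 [[-144, -32, 326], [11, -6, -34], [11, -3, -34], [11, 0, -33], [11, 3, -33], [11, 6, -32], [-144, 30, 325]]
w1 256 [[-151, -32, 324], [11, -6, -38], [11, -3, -38], [11, 0, -37], [11, 3, -38], [11, 6, -37], [-151, 30, 326]]
w1 270 [[7, -8, -43], [11, -5, -50], [11, -3, -51], [11, 0, -51], [11, 3, -49], [11, 5, -50], [7, 8, -42]]
w2 235 [[-96, -28, 271], [-94, -20, 266], [-105, -11, 294], [-116, 0, 325], [-117, 11, 326], [-116, 20, 325], [-116, 29, 324]]
w2 244 [[-119, -30, 294], [-131, -22, 325], [-131, -12, 326], [-131, 0, 324], [-130, 11, 323], [-130, 20, 322], [-131, 29, 324]]
w2 24
[... 654 characters left out ...]
62], [-17, 10, 62], [-17, 14, 61]]
w4 244 [[-36, -16, 92], [-36, -12, 92], [-36, -6, 91], [-36, 0, 92], [-37, 6, 93], [-36, 11, 91], [-36, 16, 92]]
w4 248 [[-40, -17, 92], [-40, -12, 92], [-40, -6, 91], [-40, 0, 91], [-39, 6, 90], [-39, 11, 91], [-40, 16, 92]]
w4 250 [[-42, -17, 93], [10, -6, -31], [11, -3, -31], [11, 0, -32], [11, 3, -31], [11, 6, -31], [-42, 16, 92]]
w4 252 [[-43, -17, 92], [11, -6, -33], [11, -3, -34], [11, 0, -33], [11, 3, -34], [11, 6, -34], [-43, 16, 91]]
w4 256 [[-47, -17, 92], [11, -6, -38], [11, -3, -38], [11, 0, -38], [11, 3, -38], [10, 6, -37], [-46, 16, 91]]
w4 270 [[6, -8, -41], [10, -5, -49], [11, -3, -50], [10, 0, -50], [11, 3, -50], [11, 5, -50], [7, 8, -42]]
```

```bash
python3 - <<'E'
import cv2
cv2.imwrite("pics/c4.png",cv2.resize(cv2.imread("pics/w4.png")[190:310,200:360],None,fx=5,fy=5,interpolation=cv2.INTER_NEAREST))
E
```

```text
(no output)
```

View pics/c4.png

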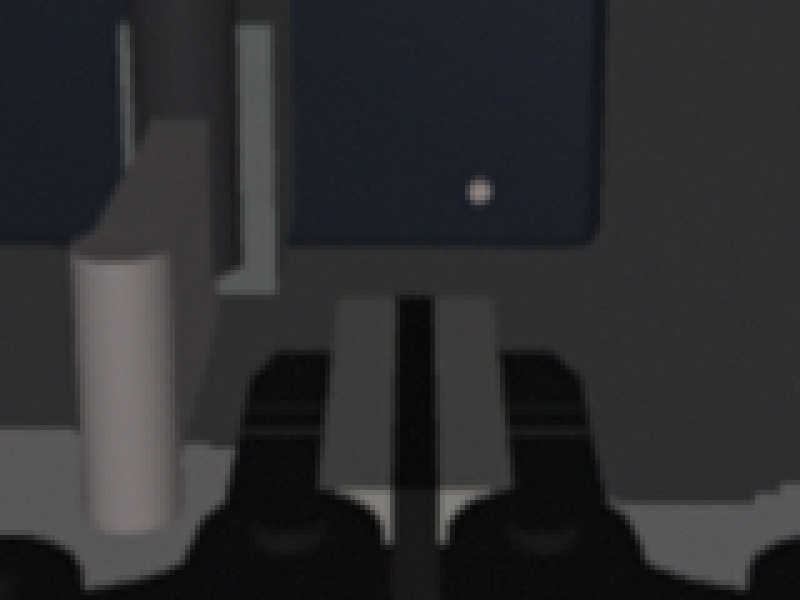

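In the tool's units: -6.6 cm is -0.264, -6 cm is -0.24.

Request:
drive_tool --plan '[{"delta_rot":[0,0,0],"travel":[0,0,-0.08],"gripper":0},{"delta_rot":[0,0,0],"travel":[0,-0.12,-0.08],"gripper":0},{"delta_rot":[0,0,0],"travel":[-0.004,-0.24,-0.08],"gripper":0},{"delta_rot":[0,0,0],"travel":[-0.004,-0.264,0],"gripper":0},{"delta_rot":[0,0,0],"travel":[-0.004,-0.264,0.124],"gripper":0}]'

```text
time: 8.9
position: [0.5887, -0.0415, 0.0625]
eef_rot: [[-0.034, 0.999, 0.004], [0.999, 0.034, 0.009], [0.009, 0.004, -1.0]]
ft_force: [0.2, -0.0, -0.3]
finger_gap: 0.0002
grasp_force: 0.0
```

In the tool's units: 3 cm is 0.12, 2.4 cm is 0.096.

Request:
drive_tool --plan '[{"delta_rot":[0,0,0],"travel":[0,0.024,0],"gripper":0},{"delta_rot":[0,0,0],"travel":[0,0.048,0],"gripper":0},{"delta_rot":[0,0,0],"travel":[0,0.072,0],"gripper":0},{"delta_rot":[0,0,0],"travel":[0,0.096,0],"gripper":0},{"delta_rot":[0,0,0],"travel":[0,0.12,0],"gripper":0}]'

```text
time: 9.4
position: [0.6193, -0.0403, 0.0616]
eef_rot: [[-0.034, 0.999, 0.001], [0.999, 0.034, 0.009], [0.009, 0.002, -1.0]]
ft_force: [-1.0, 0.8, -0.1]
finger_gap: 0.0001
grasp_force: 0.3
```

```bash
python3 look.py w5
```

```text
9.4 [ 0.6193 -0.0403  0.0616] [-0.0339  0.9994  0.0013  0.9994  0.0339  0.009   0.0089  0.0016 -1.    ] 5.582569642279788e-05
[0.617  0.0274 0.2309] [ 0.0099 -0.2646 -0.9643]
rim [169.7 193.7] 0.77 [0.5811 0.0027 0.0882]
pawl_hinge [175.  305.1] 0.85 [0.6281 0.0001 0.0775]
pawl_hinge [292.8 338.9] 0.44 [ 0.6396 -0.0352  0.1183]
pawl_lug [293.5 342.4] 0.69 [ 0.6408 -0.0354  0.1184]
pawl_nose [174.1 160.6] 0.85 [0.5688 0.0012 0.0924]
paddle0 [103.3 220. ] 0.79 [0.5939 0.0294 0.0969]
```

Request:
drive_tool --plan '[{"delta_rot":[0,0,0],"travel":[0,0.028,0],"gripper":0},{"delta_rot":[0,0,0],"travel":[0,0.056,0],"gripper":0},{"delta_rot":[0,0,0],"travel":[0,0.084,0],"gripper":0},{"delta_rot":[0,0,0],"travel":[0,0.112,0],"gripper":0},{"delta_rot":[0,0,0],"travel":[0,0.136,0],"gripper":0}]'

```text
time: 10.25
position: [0.6528, -0.0391, 0.0606]
eef_rot: [[-0.034, 0.999, 0.0], [0.999, 0.034, 0.009], [0.009, 0.001, -1.0]]
ft_force: [-0.9, -1.3, -0.3]
finger_gap: -0.0002
grasp_force: 0.0
```

In the tool's units: -4 cm is -0.16, -1 cm is -0.04.

Request:
drive_tool --plan '[{"delta_rot":[0,0,0],"travel":[0,0.02,0],"gripper":0},{"delta_rot":[0,0,0],"travel":[0,0.04,0],"gripper":0},{"delta_rot":[0,0,0],"travel":[0,0.04,0],"gripper":0},{"delta_rot":[0,0,0],"travel":[0,0.04,-0.04],"gripper":0},{"delta_rot":[0,0,0],"travel":[0,0.04,-0.16],"gripper":0}]'

```text
time: 10.75
position: [0.6589, -0.039, 0.0983]
eef_rot: [[-0.034, 0.999, -0.006], [0.999, 0.034, 0.01], [0.01, -0.006, -1.0]]
ft_force: [0.0, -0.5, 0.2]
finger_gap: 0.0003
grasp_force: 0.0
```

```bash
python3 look.py w6
```

```text
10.75 [ 0.6589 -0.039   0.0983] [-0.0338  0.9994 -0.0064  0.9994  0.0339  0.0095  0.0097 -0.0061 -0.9999] 0.0003066098558488692
[0.6579 0.0286 0.2676] [ 0.0024 -0.264  -0.9645]
carousel [ 11.2 162.8] 0.98 [0.5878 0.0803 0.0523]
rim [158.7 144. ] 0.61 [ 0.5712 -0.0028  0.0519]
pawl_hinge [165.7 227. ] 0.81 [ 0.6279 -0.0005  0.0829]
pawl_lug [228.7 306.9] 0.88 [ 0.6726 -0.0351  0.0812]
pawl_nose [184.6 139.4] 0.97 [ 0.5574 -0.0245  0.0291]
paddle0 [107.5 151.3] 0.79 [0.5938 0.0282 0.0951]
```

In the tool's units: 17.2 cm is 0.688, 12.3 cm is 0.492, 17.4 degrees is 0.1518.

Request:
drive_tool --plan '[{"delta_rot":[0,0,0],"travel":[0,0,-0.18],"gripper":0},{"delta_rot":[0,0,0.0349],"travel":[0.1,-0.02,-0.32],"gripper":0},{"delta_rot":[0,0,0.0785],"travel":[0.296,-0.06,-0.32],"gripper":0},{"delta_rot":[0,0,0.1178],"travel":[0.492,-0.1,-0.32],"gripper":0},{"delta_rot":[0,0,0.1518],"travel":[0.688,-0.136,-0.32],"gripper":0}]'

```text
time: 11.6
position: [0.621, 0.1321, 0.1818]
eef_rot: [[0.27, 0.963, -0.001], [0.963, -0.27, 0.009], [0.009, -0.003, -1.0]]
ft_force: [1.2, 0.6, 0.0]
finger_gap: -0.0004
grasp_force: 0.0
```

```bash
cat > go.py <<'E'
import sys
from h import *
s=ctrl.get_state(); R=np.array(s["eef_rot"]); p=np.array(s["position"])
print(round(s["time"],2),p.round(4),"yaw",np.degrees(np.arctan2(R[1,0],R[0,0])).round(2),np.round(s["ft_force"],1))
for a in sys.argv[1:]:
    t=np.array(list(map(float,a.split(",")))); print(t,"travel cm",(100*R.T@(t-p)).round(2))
E
python3 go.py .6146,.1533,.14 .6146,.1533,.043; cat > whl.py <<'E'
from h import *
for n in ["wrist","top"]:
    c=cam(n); K=np.array(c["intrinsics"]); z=c["range_z"]; v,u=np.mgrid[:420,:560]
    X=(np.stack([u,v,np.ones_like(u)],-1)@np.linalg.inv(K).T*z[...,None])@c["Rc"].T+c["o"]
    rel=X[...,:2]-[0.568,0.0935]; r=np.hypot(rel[...,0],rel[...,1])
    m=(z>0)&(r>.045)&(r<.09)&(abs(X[...,2]-.095)<.005)
    N,L,S,_=cv2.connectedComponentsWithStats(m.astype(np.uint8))
    for i in range(1,N):
        a=L==i
        if a.sum()>(60 if n=="wrist" else 6):
            q=(X[a][:,:2]*1000).astype(np.float32); (x,y),_,_=cv2.minAreaRect(q); d=np.array([x-568,y-93.5])
            an=np.degrees(np.arctan2(d[1],d[0])); 
            print(n,a.sum(),d.round(1),"r",np.hypot(*d).round(1),"ang",an.round(1),"mod72",(an%72).round(1))
E
python3 whl.py
```

```text
11.6 [0.621  0.1321 0.1818] yaw 74.31 [1.2 0.6 0. ]
[0.6146 0.1533 0.14  ] travel cm [ 1.83 -1.17  4.2 ]
[0.6146 0.1533 0.043 ] travel cm [ 1.75 -1.14 13.9 ]
wrist 457 [18.6 65.1] r 67.7 ang 74.1 mod72 2.1
wrist 475 [-56.1  37.6] r 67.5 ang 146.2 mod72 2.2
wrist 443 [68.1  2.9] r 68.2 ang 2.4 mod72 2.4
top 32 [67.5  1.6] r 67.6 ang 1.4 mod72 1.4
top 33 [ 23.9 -64.8] r 69.1 ang -69.7 mod72 2.3
top 27 [-53.8 -43.4] r 69.1 ang -141.1 mod72 2.9
```

In the tool's units: 13.9 cm is 0.556, 1.8 cm is 0.072.

Request:
drive_tool --plan '[{"delta_rot":[0,0,0],"travel":[0.072,-0.044,0.12],"gripper":0},{"delta_rot":[0,0,0],"travel":[0.072,-0.044,0.24],"gripper":0},{"delta_rot":[0,0,0],"travel":[0.072,-0.044,0.36],"gripper":0},{"delta_rot":[0,0,0],"travel":[0.072,-0.044,0.48],"gripper":0},{"delta_rot":[0,0,0],"travel":[0.072,-0.044,0.556],"gripper":0}]'

```text
time: 12.2
position: [0.6141, 0.1515, 0.0401]
eef_rot: [[0.266, 0.964, -0.004], [0.964, -0.266, 0.008], [0.007, -0.006, -1.0]]
ft_force: [-0.3, 0.4, -0.9]
finger_gap: -0.0002
grasp_force: 0.0
```

```bash
python3 go.py; python3 - <<'E'
import numpy as np
# tool at yaw74.3: arc about centre. rel pos in tool frame -> travel for rotation phi (CCW)
c=np.array([.568,.0935]); p=np.array([.6146,.1533]); y=np.radians(74.3)
ex=np.array([np.cos(y),np.sin(y)]); ey=np.array([np.sin(y),-np.cos(y)])
for f in range(4,49,4):
    a=np.radians(f); R=np.array([[np.cos(a),-np.sin(a)],[np.sin(a),np.cos(a)]]); d=R@(p-c)-(p-c)
    print(f,(100*d@ex).round(2),(100*d@ey).round(2))
E
```

```text
12.2 [0.6141 0.1515 0.0401] yaw 74.56 [-0.3  0.4 -0.9]
4 0.18 -0.5
8 0.33 -1.0
12 0.44 -1.52
16 0.52 -2.05
20 0.56 -2.57
24 0.56 -3.1
28 0.52 -3.63
32 0.45 -4.15
36 0.35 -4.67
40 0.2 -5.18
44 0.02 -5.68
48 -0.19 -6.16
```

In the tool's units: -2.57 cm is -0.1028, -2.05 cm is -0.082, -20 degrees is -0.1745.

Request:
drive_tool --plan '[{"delta_rot":[0,0,-0.0349],"travel":[0.0072,-0.02,0],"gripper":0},{"delta_rot":[0,0,-0.0698],"travel":[0.0132,-0.04,0],"gripper":0},{"delta_rot":[0,0,-0.1047],"travel":[0.0176,-0.0608,0],"gripper":0},{"delta_rot":[0,0,-0.1396],"travel":[0.0208,-0.082,0],"gripper":0},{"delta_rot":[0,0,-0.1745],"travel":[0.0224,-0.1028,0],"gripper":0}]'

```text
time: 12.7
position: [0.5927, 0.1639, 0.0426]
eef_rot: [[-0.082, 0.997, -0.001], [0.997, 0.082, 0.008], [0.008, 0.0, -1.0]]
ft_force: [2.2, -0.9, -0.5]
finger_gap: -0.0001
grasp_force: 1.0
```

```bash
python3 go.py; python3 whl.py
```

```text
12.7 [0.5927 0.1639 0.0426] yaw 94.7 [ 2.2 -0.9 -0.5]
wrist 1773 [17.1 78.6] r 80.5 ang 77.7 mod72 5.7
wrist 600 [-71.5  32.1] r 78.4 ang 155.8 mod72 11.8
top 30 [65.3 14.8] r 67.0 ang 12.7 mod72 12.7
top 33 [ 36.1 -59.1] r 69.3 ang -58.6 mod72 13.4
top 9 [ 6.7 55.3] r 55.7 ang 83.1 mod72 11.1
top 31 [-43.5 -53. ] r 68.6 ang -129.3 mod72 14.7
top 32 [-63.   24.1] r 67.5 ang 159.1 mod72 15.1
```

In the tool's units: -2.57 cm is -0.1028, 0.56 cm is 0.0224, -20 degrees is -0.1745.

Request:
drive_tool --plan '[{"delta_rot":[0,0,-0.0349],"travel":[0.0072,-0.02,0],"gripper":0},{"delta_rot":[0,0,-0.0698],"travel":[0.0132,-0.04,0],"gripper":0},{"delta_rot":[0,0,-0.1047],"travel":[0.0176,-0.0608,0],"gripper":0},{"delta_rot":[0,0,-0.1396],"travel":[0.0208,-0.082,0],"gripper":0},{"delta_rot":[0,0,-0.1745],"travel":[0.0224,-0.1028,0],"gripper":0}]'

```text
time: 13.3
position: [0.5671, 0.168, 0.0431]
eef_rot: [[-0.416, 0.909, 0.0], [0.909, 0.416, 0.009], [0.008, 0.004, -1.0]]
ft_force: [1.8, 1.0, -1.6]
finger_gap: 0.0001
grasp_force: 1.0
```

```bash
python3 go.py; python3 whl.py
```

```text
13.3 [0.5671 0.168  0.0431] yaw 114.6 [ 1.8  1.  -1.6]
wrist 1781 [-11.2  79.7] r 80.5 ang 98.0 mod72 26.0
wrist 566 [-76.7   3.7] r 76.7 ang 177.2 mod72 33.2
top 32 [56.5 37. ] r 67.5 ang 33.2 mod72 33.2
top 33 [ 54.  -42.8] r 68.9 ang -38.3 mod72 33.7
top 32 [-22.8 -65.4] r 69.2 ang -109.2 mod72 34.8
top 35 [-68.3   0.9] r 68.3 ang 179.3 mod72 35.3
```

In the tool's units: -0.44 cm is -0.0176, -0.3 cm is -0.012, -3.5 degrees is -0.0305.

Request:
drive_tool --plan '[{"delta_rot":[0,0,-0.0105],"travel":[0.002,-0.006,0],"gripper":0},{"delta_rot":[0,0,-0.0209],"travel":[0.004,-0.012,0],"gripper":0},{"delta_rot":[0,0,-0.0305],"travel":[0.0064,-0.0176,0],"gripper":0},{"delta_rot":[0,0,-0.0305],"travel":[0.0064,-0.0176,0],"gripper":0},{"delta_rot":[0,0,-0.0305],"travel":[0.0064,-0.0176,0],"gripper":0}]'

```text
time: 13.9
position: [0.5621, 0.1677, 0.0435]
eef_rot: [[-0.47, 0.883, -0.0], [0.883, 0.47, 0.009], [0.008, 0.004, -1.0]]
ft_force: [1.3, -0.1, -0.8]
finger_gap: -0.0003
grasp_force: 0.4
```

In the tool's units: -14 cm is -0.56, -9 cm is -0.36.

Request:
drive_tool --plan '[{"delta_rot":[0,0,0],"travel":[0,0.028,0],"gripper":0},{"delta_rot":[0,0,0],"travel":[0,0.056,0],"gripper":0},{"delta_rot":[0,0,0],"travel":[0,0.056,-0.16],"gripper":0},{"delta_rot":[0,0,0],"travel":[0,0.056,-0.36],"gripper":0},{"delta_rot":[0,0,0],"travel":[0,0.056,-0.56],"gripper":0}]'

```text
time: 14.4
position: [0.5742, 0.1733, 0.1846]
eef_rot: [[-0.47, 0.883, -0.002], [0.883, 0.47, 0.009], [0.009, 0.003, -1.0]]
ft_force: [1.3, 0.6, 0.4]
finger_gap: -0.0
grasp_force: 0.0
```

```bash
python3 go.py .70,.02,.19; python3 whl.py
```

```text
14.4 [0.5742 0.1733 0.1846] yaw 118.05 [1.3 0.6 0.4]
[0.7  0.02 0.19] travel cm [-19.44   3.9   -0.7 ]
wrist 416 [-22.1  63.8] r 67.5 ang 109.1 mod72 37.1
wrist 459 [-67.6  -1.8] r 67.6 ang -178.5 mod72 37.5
wrist 166 [61.2 46.4] r 76.8 ang 37.2 mod72 37.2
top 32 [54.2 39.8] r 67.2 ang 36.3 mod72 36.3
top 31 [ 55.5 -40.3] r 68.6 ang -36.0 mod72 36.0
top 30 [-19.8 -66.1] r 69.0 ang -106.7 mod72 37.3
top 34 [-22.2  63. ] r 66.8 ang 109.5 mod72 37.5
top 33 [-68.3  -3.6] r 68.4 ang -177.0 mod72 39.0
```

In the tool's units: -19.1 cm is -0.764, -3.9 cm is -0.156, 26.2 degrees is 0.2286.

Request:
drive_tool --plan '[{"delta_rot":[0,0,0.0463],"travel":[-0.156,-0.004,0],"gripper":0},{"delta_rot":[0,0,0.0925],"travel":[-0.312,-0.008,0],"gripper":0},{"delta_rot":[0,0,0.1388],"travel":[-0.468,-0.012,0],"gripper":0},{"delta_rot":[0,0,0.185],"travel":[-0.624,-0.016,0],"gripper":0},{"delta_rot":[0,0,0.2286],"travel":[-0.764,-0.016,0],"gripper":0}]'

```text
time: 15.0
position: [0.6617, 0.0012, 0.1816]
eef_rot: [[-0.028, 1.0, -0.0], [1.0, 0.028, 0.009], [0.009, -0.0, -1.0]]
ft_force: [-0.2, -0.2, 0.0]
finger_gap: 0.0
grasp_force: 0.0
```

```bash
python3 look.py w7;  python3 go.py .66,.0024,.069
```

```text
15.0 [0.6617 0.0012 0.1816] [-0.0281  0.9996 -0.0004  0.9996  0.0281  0.0092  0.0092 -0.0002 -1.    ] 4.4289545773935406e-05
[0.6601 0.0688 0.3509] [ 0.0066 -0.2644 -0.9644]
carousel [ 83.  188.5] 0.63 [0.5847 0.0882 0.0596]
rim [189.8 180. ] 0.94 [ 0.5715 -0.0004  0.0527]
pawl_hinge [197.5 243.1] 0.69 [0.6298 0.0005 0.0782]
pawl_lug [243.6 296.3] 0.85 [ 0.6742 -0.0369  0.0814]
pawl_nose [214.1 190.4] 0.71 [ 0.5654 -0.0388 -0.0005]
paddle0 [ 10.3 227.9] 0.98 [0.6219 0.1323 0.0945]
paddle0 [67.9 56.8] 0.95 [0.504  0.0932 0.0957]
paddle0 [162.  131.8] 0.77 [0.5491 0.0293 0.0939]
paddle0 [131.4 236.8] 0.62 [0.6272 0.0538 0.0948]
15.35 [0.6604 0.0039 0.1819] yaw 91.94 [ 0.4 -0.7  0.8]
[0.66   0.0024 0.069 ] travel cm [-0.25 -0.04 11.28]
```

View pics/w7.png

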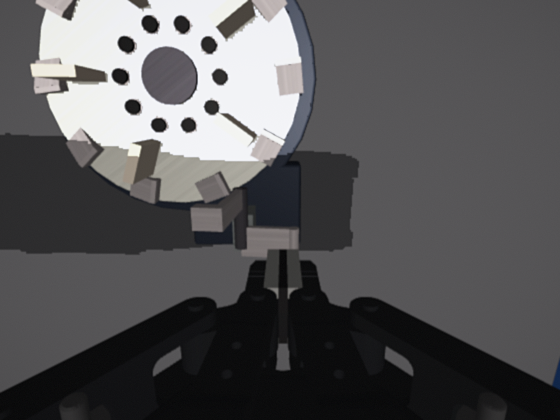

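In the tool's units: 11.2 cm is 0.448, 10 cm is 0.4.

Request:
drive_tool --plan '[{"delta_rot":[0,0,0],"travel":[-0.008,0,0.1],"gripper":0},{"delta_rot":[0,0,0],"travel":[-0.008,0,0.2],"gripper":0},{"delta_rot":[0,0,0],"travel":[-0.008,0,0.3],"gripper":0},{"delta_rot":[0,0,0],"travel":[-0.008,0,0.4],"gripper":0},{"delta_rot":[0,0,0],"travel":[-0.008,0,0.448],"gripper":0}]'

```text
time: 15.85
position: [0.6588, 0.0031, 0.0678]
eef_rot: [[-0.034, 0.999, -0.003], [0.999, 0.034, 0.009], [0.009, -0.003, -1.0]]
ft_force: [0.1, 0.2, -0.4]
finger_gap: 0.0003
grasp_force: 0.0
```

In the tool's units: -3.5 cm is -0.14, -2.8 cm is -0.112.

Request:
drive_tool --plan '[{"delta_rot":[0,0,0],"travel":[0,-0.028,0],"gripper":0},{"delta_rot":[0,0,0],"travel":[0,-0.056,0],"gripper":0},{"delta_rot":[0,0,0],"travel":[0,-0.084,0],"gripper":0},{"delta_rot":[0,0,0],"travel":[0,-0.112,0],"gripper":0},{"delta_rot":[0,0,0],"travel":[0,-0.14,0],"gripper":0}]'

```text
time: 16.35
position: [0.6259, 0.0005, 0.0711]
eef_rot: [[-0.032, 0.999, 0.002], [0.999, 0.032, 0.009], [0.009, 0.002, -1.0]]
ft_force: [-0.4, 0.0, -0.7]
finger_gap: -0.0
grasp_force: 0.2
```

In the tool's units: -3.5 cm is -0.14, -2.8 cm is -0.112.

Request:
drive_tool --plan '[{"delta_rot":[0,0,0],"travel":[0,-0.028,0],"gripper":0},{"delta_rot":[0,0,0],"travel":[0,-0.056,0],"gripper":0},{"delta_rot":[0,0,0],"travel":[0,-0.084,0],"gripper":0},{"delta_rot":[0,0,0],"travel":[0,-0.112,0],"gripper":0},{"delta_rot":[0,0,0],"travel":[0,-0.14,0],"gripper":0}]'

```text
time: 16.85
position: [0.5901, -0.0006, 0.0699]
eef_rot: [[-0.032, 0.999, -0.0], [0.999, 0.032, 0.009], [0.009, -0.0, -1.0]]
ft_force: [-0.1, 0.7, 0.5]
finger_gap: -0.0
grasp_force: 0.0
```

```bash
python3 look.py w8
```

```text
16.85 [ 0.5901 -0.0006  0.0699] [-0.0321  0.9995 -0.0005  0.9994  0.0321  0.0092  0.0092 -0.0002 -1.    ] -3.553752267737891e-05
[0.5883 0.0671 0.2391] [ 0.0076 -0.2644 -0.9644]
carousel [ 69.6 254.3] 0.85 [0.5736 0.0863 0.0572]
rim [236.8 249.2] 0.81 [ 0.5712 -0.003   0.052 ]
pawl_hinge [253.  353.7] 0.58 [ 0.6261 -0.0006  0.077 ]
pawl_hinge [ 69.4 254.2] 0.43 [0.5737 0.0862 0.0586]
pawl_lug [372.8 400.5] 0.66 [ 0.6265 -0.0085  0.1507]
pawl_nose [247.4 225.4] 0.64 [ 0.5575 -0.0098  0.0522]
pawl_nose [147.5 371.3] 0.55 [0.6252 0.0538 0.0948]
paddle0 [37.  57.5] 0.83 [0.5024 0.0914 0.096 ]
paddle0 [203.1 189.6] 0.73 [0.5495 0.0278 0.0953]
paddle0 [146.8 373.4] 0.6 [0.626  0.0541 0.0948]
```

In the tool's units: -15 cm is -0.6, -14 cm is -0.56.

Request:
drive_tool --plan '[{"delta_rot":[0,0,0],"travel":[0,0,-0.16],"gripper":0},{"delta_rot":[0,0,0],"travel":[0,0,-0.32],"gripper":0},{"delta_rot":[0,0,0],"travel":[-0.08,0,-0.48],"gripper":0},{"delta_rot":[0,0,0],"travel":[-0.2,0,-0.56],"gripper":0},{"delta_rot":[0,0,0],"travel":[-0.28,0,-0.6],"gripper":0}]'

```text
time: 17.7
position: [0.5949, -0.0733, 0.2224]
eef_rot: [[-0.032, 0.999, 0.004], [0.999, 0.032, 0.008], [0.008, 0.005, -1.0]]
ft_force: [0.1, 0.2, -0.4]
finger_gap: -0.0004
grasp_force: 0.0
```

```bash
python3 look.py w9; python3 whl.py; python3 - <<'E'
from h import *
c=np.load("pics/w9.npz"); K=c["intrinsics"]; z=c["range_z"]; v,u=np.mgrid[:420,:560]
X=(np.stack([u,v,np.ones_like(u)],-1)@np.linalg.inv(K).T*z[...,None])@c["Rc"].T+c["o"]
th=np.radians(1.8); R=np.array([[np.cos(th),-np.sin(th)],[np.sin(th),np.cos(th)]])
O=(X[...,:2]-[.568,.0935])@R
for a in range(-12,56,8):
    m=(abs(O[...,0]-a/1000)<.003)&(abs(O[...,1]+.096)<.005)&(X[...,2]>.04); print(a,m.sum(),X[...,2][m].mean().round(4) if m.any() else "")
w=cv2.imread("pics/w9.png"); s=cam("scene")["img"]
cv2.imwrite("pics/f.png",np.hstack([cv2.resize(w[60:300,130:430],(500,400)),cv2.resize(s[170:260,255:345],(400,400),interpolation=2)])[:, :800])
E
```

```text
17.7 [ 0.5949 -0.0733  0.2224] [-0.0321  0.9995  0.0043  0.9995  0.0321  0.0081  0.008   0.0045 -1.    ] -0.00043867775589326666
[ 0.5922 -0.0055  0.3916] [ 0.0122 -0.2654 -0.9641]
carousel [  5.2 264.9] 0.67 [0.5756 0.0812 0.0587]
rim [108.4 259.6] 0.71 [ 0.5733 -0.0042  0.0755]
pawl_hinge [107.9 323. ] 0.93 [ 0.6286 -0.002   0.0772]
pawl_lug [153.8 327.1] 0.85 [ 0.629  -0.0367  0.1205]
pawl_nose [103.4 249.9] 0.57 [ 0.5648 -0.0003  0.0756]
paddle0 [ 33.  330.2] 0.7 [0.6288 0.0542 0.094 ]
paddle0 [ 65.1 227.2] 0.56 [0.5483 0.0281 0.0953]
wrist 495 [ 56.2 -39.1] r 68.5 ang -34.8 mod72 37.2
wrist 454 [-19.1 -65.4] r 68.2 ang -106.3 mod72 37.7
top 31 [54.2 40.2] r 67.4 ang 36.6 mod72 36.6
top 33 [ 55.8 -39.9] r 68.6 ang -35.5 mod72 36.5
top 28 [-19.1 -64.3] r 67.0 ang -106.5 mod72 37.5
top 32 [-22.6  62.9] r 66.8 ang 109.8 mod72 37.8
top 33 [-68.3  -3.6] r 68.4 ang -177.0 mod72 39.0
-12 83 0.0518
-4 74 0.0748
4 81 0.0749
12 83 0.0749
20 1024 0.3656
28 84 0.075
36 83 0.0748
44 84 0.0749
52 91 0.0764
```

View pics/f.png

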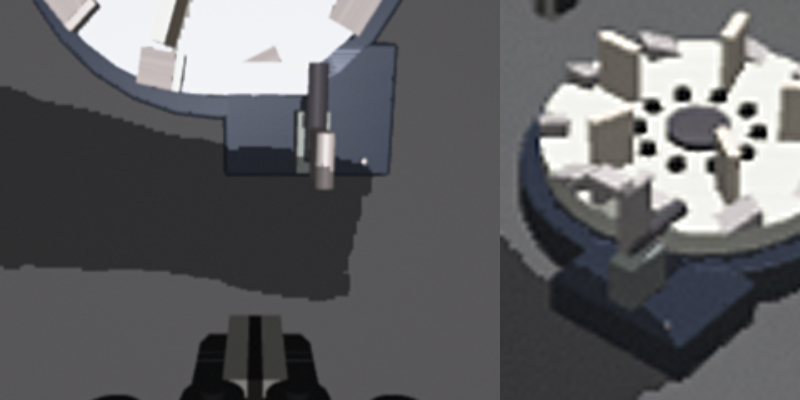

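The pawl arm is level at z 75 mm along its whole length, its nose is in the notch, and the wheel is about 35° back. The hand is clear, so I'm handing the job in.

```bash
python3 -c "
from station import ctrl
print(ctrl.close_job())"
```

```text
the job is handed in; nothing more can be done
None
```

Job handed in at about 18 s of the 51 s limit: the pawl was swung up and stayed, the wheel went back one notch (about 0.62 rad), and the pawl dropped fully into that notch; the arm finished clear, and the bottle, beaker and rack were never approached.

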